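Emergency lid release of a bench centrifuge

ROBOT

A 6-joint arm with a two-finger parallel gripper is mounted at the origin on a cart in front of the work surface, level with it; the furniture and walls round the work are solid. World frame = base frame: x ahead of the robot, y to its left, z up, the work surface at z = 0. Lengths are in m, angles in rad, forces in N, time in s.
With the tool pointing down it reaches from about 0.275 to 0.725 m from the base axis. Payload 5.6 kg.
Tool frame: the origin (TCP) lies midway between the tips of the shut fingers; the grasp point (between the pads) lies 19 mm behind it; z points along the fingers, y is the line along which they close (so a half turn about z gives the same grasp; the last joint's range is limited). The gripper opens to 85 mm and grips with 20 to 120 N. Pads are 22 mm wide; open, the fingers measure 114 mm over their backs; the gripper's body (76 mm by 85 mm) begins 54 mm behind the grasp point. The pads swing forward as they close: fully open they stand 13 mm farther back than shut.
Start: joints at [1.586, 0.255, 0.108, 0, -1.424, -0.285], TCP at [0.147, 0.53, 0.231] pointing down, gripper open.
Joint ranges: [-2.95, 2.95], [-1.21, 1.97], [-1.09, 1.5], [-2.87, 1.71], [-2.94, -0.07], [-3.05, 3.05]. Speed limits (rad/s): [2.57, 2.57, 3.14, 3.14, 3.14, 3.14].

INTERFACE

Orientations are given as a unit quaternion [w, x, y, z].
In Python, from workcell import bot, optics, job gives the robot as it stands (bot), with the cameras (optics) and the job (job).
- The arm moves only by the shell command python3 nudge.py FILE [OPENING] [FORCE], which reads ROWS from the file FILE. ROWS is a JSON list of rows, 1 to 8 of them, each of 6 numbers: dx, dy, dz in fractions of the full range, 1 being 750 mm, then a rotation vector rx, ry, rz in normalised numbers (1 is pi rad); each row is the pose to reach, as a shift and turn from the pose commanded when the command began, along the tool's axes at that moment; what a row does not reach only later rows make up. A row lasts 1/8 s, in which the tool goes at most 0.0625 m and 0.188 rad, less where a joint would pass 70% of its speed; a pose out of reach is approached as far as the arm can. OPENING is the opening from 0.0 (shut) to 1.0 (fully open), set as the command begins (- or left out keeps the last). The fingers move at their own pace and stop on an object; FORCE is the grip in N (left out, the last holds). Time passes only in rows, so rows that do not move let the fingers close. It prints the time, the measured TCP pose, the force, the opening and the grip force at its end. Shift and turn numbers lie between -1 and 1, and a call with a number outside is refused. Input that does not fit is refused with a message, and nothing moves.
- bot.read_state(): the state, without advancing time (a new reading comes with each control period).
- optics.capture(name): name is "scene" or "top" or "wrist"; returns the picture (400x640x3 uint8, red, green, blue); there is no depth.
- optics.camera_model(name): a dict with "fovy" (degrees; the focal length in pixels is half the picture's height over the tangent of half this angle, whatever the lens; pixels are square), "cx", "cy" (the principal point, pixels), "origin" and "attitude" of the camera in the world. Camera axes: x right, y down, z forward; pixel columns grow to the right and rows downward; lengths in m; the calibration is good to about 2 mm. The wrist camera is an equidistant fisheye: a pixel r from the principal point sees the ray r / f radians off the axis. A picture is of the moment at which its call begins: read the wrist's pose just before it. camera_model takes no time and is no camera call; for the wrist camera it gives the pose at the moment of the call.
- job.job_done(): hands the job in; it is judged then, once.
The state is a dict: "clock": time; "joints": joint angles; "dq": joint speeds; "joint_efforts": joint torques, N m; "ee_pos": TCP position; "orientation": TCP orientation; "wrist_force": force on the tool from outside, world axes, zero at the start; "torque": the same for the moment, N m; "grip_width": opening from 0.0 (shut) to 1.0 (fully open); "grip_force": force on a finger pad.
Only numpy, scipy, OpenCV 4.12 (cv2) and the standard library are available. Lean on these libraries where they do the work, as an engineer would, in place of code of your own. Each camera call takes 0.05 s, during which the arm holds its last target. There are 200 camera calls.

TASK

The small centrifuge has lost power and its lid is locked. Take the release rod from the steel tray, reach behind the machine and feel with the rod's tip along the groove under the rear shroud for the hidden release slot, and push the rod in until the lid springs open. Then draw the rod out and lay it back in the tray, without disturbing the petri dish and the little dark bottle standing nearby.

Things in the scene. Friction and masses are not known exactly. Their poses are not given: they have to be found in the camera images.
- centrifuge: white bench centrifuge, 130 mm deep (x, without the shroud) x 200 mm wide (y) x 100 mm high with the lid shut, fixed to the bench. Origin: centre of the underside; -x is its front (towards the robot, dark display), +x its rear, z up. Hidden in the rear face is a groove along y, open to the rear, under a grey shroud
- groove (a point): middle of the groove's flat steel bottom, axes as the centrifuge's, 61 mm behind and 60 mm above its origin. The groove is 80 mm long (y), 24 mm high (z), 4 mm deep in the rear face. In its bottom is one upright slot, 15 mm wide in y, as tall as the groove; its middle lies anywhere within 25 mm either way along y, different each time, only to be felt. The release bolt sits 8 mm deep in the slot
- shroud (a point): middle of the rear edge of the grey shroud, axes as the centrifuge's, 29 mm behind and 18.5 mm above the groove point. Its roof, 140 mm wide (y) and 13 mm thick, overhangs the groove with its underside 12 mm above the groove's middle; a cheek stands at each end of the groove, from 42 mm off the middle outward, as far back as the roof
- release_bolt (a joint): how far the release bolt in the slot is pushed in, towards the front of the machine, m: 0 at rest, 0.013 at its stop. It pushes back with 2 N at first and about 7 N at the stop, frees the lid from about 0.006 on, and springs back when let go
- lid (a joint): opening angle of the centrifuge's lid, rad: 0 shut and locked, 0.65 sprung open (the front edge rises, the hinge is at the rear top edge; it stays up by its spring)
- tray: shallow steel tray, 220 mm (x) x 140 mm (y), 12 mm high, walls and floor 3 mm thick, fixed to the bench. Origin: centre of the underside, z up
- rod: release rod, 140 mm long, about 0.09 kg, lying in the tray: a black handle 60 mm long (x) x 16 mm wide (y) x 26 mm high (z), from which a round steel rod of 10 mm diameter sticks out 80 mm along -x, its axis 13 mm above the handle's underside. Origin: centre of the handle's underside; -x points to the tip. Grip the handle across y
- rod_grip (a point): middle of the handle, on the rod's axis
- rod_tip (a point): rounded tip of the rod, 110 mm from the middle of the handle
- petri_dish: bystander: closed petri dish, 90 mm wide, 16 mm high; origin: centre of the underside
- oil_bottle: bystander: small dark bottle, 29 mm wide, 62 mm high; origin: centre of the underside

How it is judged:
On the way, in this order (a step that is already met when the one before it is completed fails the run):
1. the rod is lifted out of the tray (z of rod_grip in the frame of tray above 0.05 m), for 0.1 s.
2. the rod's tip is in the slot and has pushed the release bolt in by more than 5 mm (value of joint release_bolt above 0.005 m and x of rod_tip in the frame of centrifuge between 0.03 and 0.053 m), for 0.05 s.
At the end, for the whole second after the job is handed in: The lid stands open by more than 0.4 rad, the release bolt has sprung back (under 3 mm), and the rod lies flat and still on the floor of the tray, handle and tip both inside its walls (value of joint lid above 0.4 rad and value of joint release_bolt below 0.003 m and x of rod_grip in the frame of tray between -0.105 and 0.105 m and y of rod_grip in the frame of tray between -0.067 and 0.067 m and x of rod_tip in the frame of tray between -0.11 and 0.11 m and y of rod_tip in the frame of tray between -0.07 and 0.07 m and z of rod_grip in the frame of tray below 0.022 m and z of rod_tip in the frame of tray below 0.025 m and linear speed of rod below 0.02 m/s); the robot touches nothing.
It fails at once if a bystander (petri dish or little bottle) is moved by more than 25 mm (distance of any of petri_dish, oil_bottle from where it was at the start of the episode above 0.025 m).
It also fails if it takes over 56 s, if anything falls off the work surface, if the arm or the gripper's body presses on something with over 40 N, if the wrist force passes 120 N, or if a joint passes its speed limit or range.

## Working session

There is one attempt and no reset: what is moved stays moved. The work goes in short steps, Python scripts to look and compute and a shell command to move; the robot and the scene stay as the last step left them, time stands still between calls to the robot, and variables do not carry over. Pictures are saved under pics/ and viewed, at most 10 in all, crops included, and the job is handed in when it is done.

```bash
ls; mkdir -p pics
python3 - <<'E'
from workcell import bot, optics, job
import cv2,json
for n in("scene","top"):
    im=optics.capture(n); cv2.imwrite(f"pics/{n}0.png",im[:,:,::-1]); m=optics.camera_model(n); print(n,m)
s=bot.read_state(); print(s)
E
```

```text
nudge.py
pics
workcell.py
scene {'fovy': 52.281845233906274, 'cx': 329.2484450724357, 'cy': 191.37491248196818, 'origin': array([ 0.00382339, -0.18596867,  0.83878854]), 'attitude': array([-0.29356388,  0.81987309, -0.45920661,  0.17537861])}
top {'fovy': 51.128575618525325, 'cx': 323.4424650750728, 'cy': 201.06874849962566, 'origin': array([0.45910051, 0.12409063, 1.05743628]), 'attitude': array([-0.0245074 ,  0.71416834, -0.6984277 ,  0.03951867])}
{'clock': 0.1, 'joints': array([ 1.58559062e+00,  2.55685534e-01,  1.07166382e-01, -3.80071064e-04,
       -1.42387003e+00, -2.84622238e-01]), 'dq': array([-0.00082976, -0.0007833 ,  0.00341113,  0.00279977, -0.00016702,
       -0.00070951]), 'joint_efforts': array([-3.88037937e-03, -3.87595832e+01,  2.38477170e+01,  5.37812278e+00,
       -3.75063013e-03,  4.78095515e-06]), 'ee_pos': array([0.14644338, 0.52971624, 0.23050669]), 'orientation': array([ 8.15552591e-04,  9.90908812e-01, -1.34532736e-01, -6.70766994e-05]), 'wrist_force': array([ 0.22958467,  0.00631395, -0.36346174]), 'torque': array([-0.00085257,  0.0285276 , -0.00187855]), 'grip_force': 0.0, 'grip_width': 0.9974316373598183}
```

View pics/scene0.png

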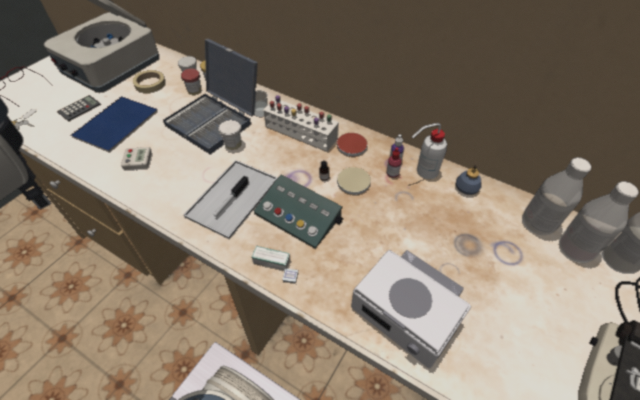

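View pics/top0.png

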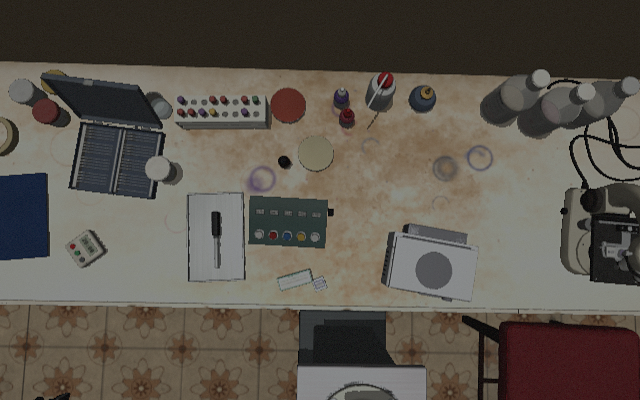

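The scene view shows the tray at about (230,200), the rod with its handle at (240,185), and the centrifuge at (410,300). In the top view the rod handle is at (216,223) with the tip at (217,268) pointing to the robot. The centrifuge is at about (432,265), slightly turned, with the shroud on the far side. The bottle is at (284,161) and the dish at (316,153).

```bash
cat > h.py <<'E'
import numpy as np, cv2
from scipy.spatial.transform import Rotation as R
from workcell import bot, optics, job
def rot(q): return R.from_quat(np.roll(q,-1))
def pix(m,u,v,z):
    f=200/np.tan(np.radians(m["fovy"]/2)); d=np.array([(u-m["cx"])/f,(v-m["cy"])/f,1.])
    w=rot(m["attitude"]).apply(d); o=np.array(m["origin"]); return o+w*(z-o[2])/w[2]
def proj(m,p):
    f=200/np.tan(np.radians(m["fovy"]/2)); c=rot(m["attitude"]).inv().apply(np.array(p)-m["origin"])
    return c[:,:2]/c[:,2:]*f+[m["cx"],m["cy"]]
def pixw(m,u,v,z):
    f=200/np.tan(np.radians(m["fovy"]/2)); a=np.array([u-m["cx"],v-m["cy"]]); r=np.hypot(*a)
    d=np.r_[a/r*np.sin(r/f),np.cos(r/f)] if r>0 else np.array([0,0,1.])
    w=rot(m["attitude"]).apply(d); o=np.array(m["origin"]); return o+w*(z-o[2])/w[2]
E
python3 - <<'E'
from h import *
im=cv2.imread("pics/top0.png")
a=cv2.resize(im[185:290,180:255],None,fx=4,fy=4,interpolation=cv2.INTER_CUBIC)
b=cv2.resize(im[215:305,370:490],None,fx=4,fy=4,interpolation=cv2.INTER_CUBIC)
b=cv2.copyMakeBorder(b,0,60,0,0,cv2.BORDER_CONSTANT)
cv2.imwrite("pics/crop.png",np.hstack([a,b]))
m=optics.camera_model("top"); print(m)
for n,u,v,z in [("handle",216,223,.03),("tip",217,268,.016),("tray",216,237,.012),("dish",316,153,.016),("bottle",284,161,.062),("cf",432,265,.1)]: print(n,pix(m,u,v,z).round(4))
print(proj(m,[[.147,.53,.231],[0,0,0]]))
m=optics.camera_model("wrist"); print(m); cv2.imwrite("pics/w0.png",optics.capture("wrist")[:,:,::-1])
E
```

```text
{'fovy': 51.128575618525325, 'cx': 323.4424650750728, 'cy': 201.06874849962566, 'origin': array([0.45910051, 0.12409063, 1.05743628]), 'attitude': array([-0.0245074 ,  0.71416834, -0.6984277 ,  0.03951867])}
handle [0.4928 0.3645 0.03  ]
tip [0.3831 0.3605 0.016 ]
tray [0.4587 0.3672 0.012 ]
dish [0.6754 0.1244 0.016 ]
bottle [0.6444 0.2009 0.062 ]
cf [ 0.4056 -0.1461  0.1   ]
[[ 94.43626991 400.91920059]
 [360.88182948 430.12292705]]
{'fovy': 65.70646984690485, 'cx': 322.6456802212225, 'cy': 199.24928478317068, 'origin': array([0.21220406, 0.51135148, 0.37439568]), 'attitude': array([-0.08075864, -0.59990312,  0.78897127,  0.10544487])}
```

View pics/crop.png

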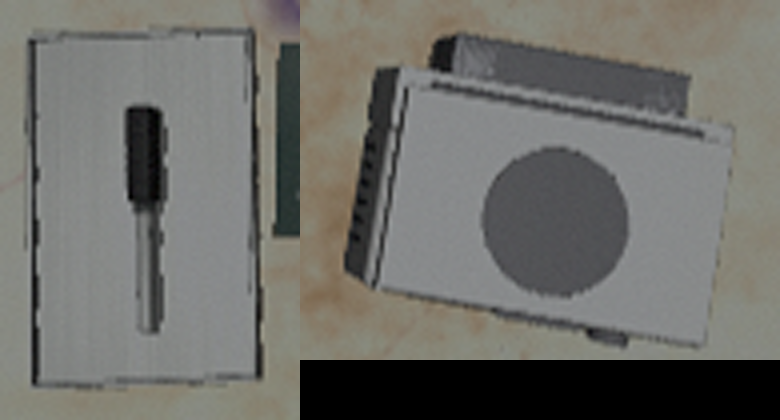

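Run:
```python
from h import *
m=optics.camera_model("top")
A=lambda x,y,z: pix(m,180+(x+.5)/4-.5,185+(y+.5)/4-.5,z)
B=lambda x,y,z: pix(m,370+(x-300+.5)/4-.5,215+(y+.5)/4-.5,z)
t=[A(*p,.012) for p in [(29,35),(253,29),(260,379),(34,384)]]
print("tray",np.mean(t,0),[np.linalg.norm(t[i]-t[i-1]).round(4) for i in range(4)])
d=(t[0]+t[1]-t[2]-t[3]); print("yaw",np.degrees(np.arctan2(d[1],d[0])))
h=[A(*p,.029) for p in [(126,107),(160,105),(164,210),(131,212)]]; tip=A(148,332,.016)
hc=np.mean(h,0); print("handle",hc,"len",np.linalg.norm((h[0]+h[1]-h[2]-h[3])/2)); print("tip",tip, "dist",np.linalg.norm((hc-tip)[:2]),"yaw",np.degrees(np.arctan2(*(hc-tip)[[1,0]])))
c=[B(*p,.1) for p in [(398,68),(734,127),(704,346),(378,288)]]
print("cf",np.mean(c,0),[np.linalg.norm(c[i]-c[i-1]).round(4) for i in range(4)])
y=c[0]-c[1]+c[3]-c[2]; yaw=np.arctan2(-y[0],y[1]); print("yaw",np.degrees(yaw)); d=(c[0]+c[1]-c[2]-c[3]);print("yaw2",np.degrees(np.arctan2(d[1],d[0])))
s=[B(*p,.085) for p in [(455,36),(690,75)]]; sm=np.mean(s,0); v=s[0]-s[1]
print("shroud",sm,np.linalg.norm(v),np.degrees(np.arctan2(-v[0],v[1])))
print("origin from shroud", sm[:2]-.09*np.array([np.cos(yaw),np.sin(yaw)]), "from lid", np.mean(c,0))
```

```text
tray [0.4614187  0.36814568 0.012     ] [np.float64(0.2153), np.float64(0.1393), np.float64(0.2166), np.float64(0.1379)]
yaw 3.524601253924076
handle [0.48985318 0.36477757 0.029     ] len 0.0642357566026383
tip [0.3839942  0.36142555 0.016     ] dist 0.10591203698387863 yaw 1.813661994587603
cf [ 0.40280778 -0.1485078   0.1       ] [np.float64(0.125), np.float64(0.1961), np.float64(0.1253), np.float64(0.188)]
yaw -8.766318966280451
yaw2 -6.728050282484357
shroud [ 0.48954421 -0.16409105  0.085     ] 0.1394189923415268 -8.135079372405006
origin from shroud [ 0.40059558 -0.15037461] from lid [ 0.40280778 -0.1485078   0.1       ]
```

View pics/w0.png

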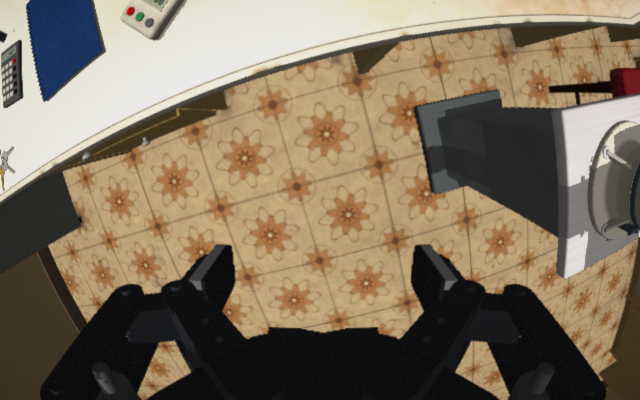

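The wrist view shows only the floor and the fingers. Its measurements aren't needed, because the top view agrees with the given sizes to a few mm: tray 0.216 x 0.139, rod 0.106 (given 0.110), shroud 0.139. Next I move above the handle.

The rows are not in the units I measure in: shifts go in shares of 750 mm and turns go in shares of pi rad. I convert before sending: 0.376 m / 0.75 = 0.5013, 0.08 m / 0.75 = 0.1067, -0.302 rad / 3.1416 = -0.0961.

```bash
echo '[[0.5013,0.0893,0.08,0,0,-0.0961],[0.5013,0.0893,0.08,0,0,-0.0961],[0.5013,0.0893,0.08,0,0,-0.0961],[0.5013,0.0893,0.08,0,0,-0.0961],[0.5013,0.0893,0.1067,0,0,-0.0961],[0.5013,0.0893,0.1067,0,0,-0.0961],[0.5013,0.0893,0.1067,0,0,-0.0961],[0.5013,0.0893,0.1067,0,0,-0.0961]]' > next.json && python3 nudge.py next.json 0.5 80
echo '[[0,0,0.04,0,0,0],[0,0,0.04,0,0,0]]' > next.json && python3 nudge.py next.json
python3 - <<'E'
from h import *
m=optics.camera_model("wrist"); im=optics.capture("wrist"); cv2.imwrite("pics/w1.png",im[:,:,::-1]); s=bot.read_state(); print(s["ee_pos"],R.from_quat(np.roll(s["orientation"],-1)).as_matrix(),m,s["clock"],s["wrist_force"])
E
```

```text
clock: 1.15
ee_pos: [0.4917, 0.3643, 0.1501]
orientation: [0.001, 1.0, 0.015, -0.001]
wrist_force: [-0.4, 0.1, -0.2]
grip_width: 0.495
grip_force: 0.0
clock: 1.4
ee_pos: [0.489, 0.3652, 0.1197]
orientation: [0.001, 1.0, 0.017, -0.002]
wrist_force: [-0.6, 0.7, -0.5]
grip_width: 0.505
grip_force: 0.0
[0.49001865 0.36570106 0.1214158 ] [[ 9.99429456e-01  3.37672440e-02 -7.32515915e-04]
 [ 3.37664041e-02 -9.99429113e-01 -1.13021599e-03]
 [-7.70262011e-04  1.10483673e-03 -9.99999093e-01]] {'fovy': 65.70646984690485, 'cx': 322.6456802212225, 'cy': 199.24928478317068, 'origin': array([0.55756395, 0.36692816, 0.26339324]), 'attitude': array([ 0.09718286,  0.71199866, -0.68919466, -0.09286613])} 1.45 [-0.44343604 -0.22839619  1.25253462]
```

View pics/w1.png

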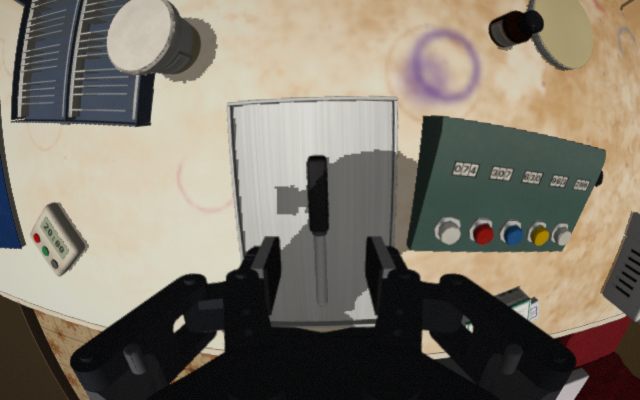

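Wrist view: handle corners are (308,157), (327,157), (329,234), (311,235), and the tip is at (321,303).

Run:
```python
from h import *
m=optics.camera_model("wrist")
h=[pixw(m,*p,.029) for p in [(308,157),(327,157),(329,234),(311,235)]]; print(np.array(h),np.mean(h,0)); t=pixw(m,321,303,.016); print(t); d=np.mean(h,0)-t; print(np.degrees(np.arctan2(d[1],d[0])),np.hypot(d[0],d[1]))
t=[pixw(m,*p,.012) for p in [(229,103),(396,97)]]; print(t)
s=bot.read_state();print(s["ee_pos"])
```

```text
[[0.52684307 0.37743099 0.029     ]
 [0.52730389 0.36285619 0.029     ]
 [0.46427146 0.35889597 0.029     ]
 [0.46288801 0.37362574 0.029     ]] [0.49532661 0.36820222 0.029     ]
[0.38697684 0.36311732 0.016     ]
2.6869469082451793 0.1084690179743874
[array([0.56915576, 0.44533845, 0.012     ]), array([0.57777255, 0.30772462, 0.012     ])]
[0.49001865 0.36570106 0.1214158 ]
```

To row units: 0.112 m / 0.75 = 0.1493, 0.004 m / 0.75 = 0.0053, -0.01 rad / 3.1416 = -0.0032.

```bash
echo '[[0.0053,-0.0013,0.0667,0,0,-0.0032],[0.0053,-0.0013,0.12,0,0,-0.0032],[0.0053,-0.0013,0.14,0,0,-0.0032],[0.0053,-0.0013,0.1493,0,0,-0.0032],[0.0053,-0.0013,0.1493,0,0,-0.0032],[0.0053,-0.0013,0.1493,0,0,-0.0032]]' > next.json && python3 nudge.py next.json 0.45
echo '[[0,0,0,0,0,0],[0,0,0,0,0,0],[0,0,0,0,0,0],[0,0,0,0,0,0]]' > next.json && python3 nudge.py next.json 0 100
```

```text
clock: 2.2
ee_pos: [0.4959, 0.3673, 0.011]
orientation: [-0.001, 1.0, 0.021, 0.001]
wrist_force: [-0.5, 0.9, -0.2]
grip_width: 0.45
grip_force: 0.0
clock: 2.7
ee_pos: [0.4957, 0.367, 0.0106]
orientation: [-0.001, 1.0, 0.021, 0.001]
wrist_force: [-1.2, 0.4, 5.5]
grip_width: 0.159
grip_force: 98.5
```

To row units: 0.006 m / 0.75 = 0.008, 0.003 m / 0.75 = 0.004.

```bash
echo '[[0,0,0,0,0,0],[0,0,0.004,0,0,0],[0,0,0.008,0,0,0],[0,0,0.008,0,0,0]]' > next.json && python3 nudge.py next.json 0.35
echo '[[0,0,0,0,0,0],[0,0,0,0,0,0],[0,0,0,0,0,0],[0,0,0,0,0,0]]' > next.json && python3 nudge.py next.json 0 110
```

```text
clock: 3.2
ee_pos: [0.495, 0.3663, 0.0029]
orientation: [0.0, 1.0, 0.021, -0.0]
wrist_force: [-0.4, -0.7, -0.1]
grip_width: 0.352
grip_force: 0.0
clock: 3.7
ee_pos: [0.4953, 0.3667, 0.0037]
orientation: [-0.0, 1.0, 0.021, 0.0]
wrist_force: [-1.0, 0.7, 5.9]
grip_width: 0.163
grip_force: 107.8
```

To row units: -0.16 m / 0.75 = -0.2133, -0.14 m / 0.75 = -0.1867.

```bash
echo '[[0,0,-0.04,0,0,0],[0,0,-0.1067,0,0,0],[0,0,-0.1867,0,0,0],[0,0,-0.1867,0,0,0],[0.0533,0.08,-0.2133,0,0,0],[0.0533,0.16,-0.2133,0,0,0]]' > next.json && python3 nudge.py next.json
echo '[[0.0133,0.08,0,0,0,0],[0.0267,0.16,0,0,0,0],[0.04,0.24,0,0,0,0.0159],[0.0533,0.32,0,0,0,0.0318],[0.0667,0.4,0,0,0,0.0477],[0.08,0.48,0,0,0,0.0573],[0.0827,0.56,0,0,0,0.0573],[0.0827,0.576,0,0,0,0.0573]]' > next.json && python3 nudge.py next.json
echo '[[0,0,0,0,0,0],[0,0,0,0,0,0]]' > next.json && python3 nudge.py next.json
python3 - <<'E'
from h import *
for n in("wrist","top"):
    print(optics.camera_model(n)["origin"]) ; cv2.imwrite(f"pics/{n}2.png",optics.capture(n)[:,:,::-1])
s=bot.read_state(); print(s["ee_pos"],rot(s["orientation"]).as_matrix())
im=cv2.imread("pics/top2.png"); a=cv2.resize(im[90:310,360:500],None,fx=2.5,fy=2.5,interpolation=cv2.INTER_CUBIC)
w=cv2.imread("pics/wrist2.png")[:,100:540]; w=cv2.copyMakeBorder(w,0,150,0,0,cv2.BORDER_CONSTANT)
cv2.imwrite("pics/c2.png",np.hstack([a,w])); print(a.shape)
E
```

```text
clock: 4.45
ee_pos: [0.54, 0.2553, 0.1618]
orientation: [0.0, 1.0, 0.022, -0.0]
wrist_force: [0.6, -0.3, -0.7]
grip_width: 0.164
grip_force: 107.5
clock: 5.45
ee_pos: [0.6181, -0.1766, 0.1605]
orientation: [-0.0, 0.997, -0.071, -0.002]
wrist_force: [-0.2, 0.4, -1.1]
grip_width: 0.167
grip_force: 107.6
clock: 5.7
ee_pos: [0.6191, -0.1717, 0.1623]
orientation: [-0.0, 0.998, -0.068, -0.0]
wrist_force: [0.0, 0.2, -0.8]
grip_width: 0.169
grip_force: 107.6
[ 0.68670082 -0.18167767  0.3061957 ]
[0.45910051 0.12409063 1.05743628]
[ 0.61930118 -0.17152963  0.16289195] [[ 9.90783667e-01 -1.35453753e-01 -7.57175502e-05]
 [-1.35453728e-01 -9.90783634e-01  2.79178369e-04]
 [-1.12835468e-04 -2.66349144e-04 -9.99999958e-01]]
(550, 350, 3)
```

View pics/c2.png

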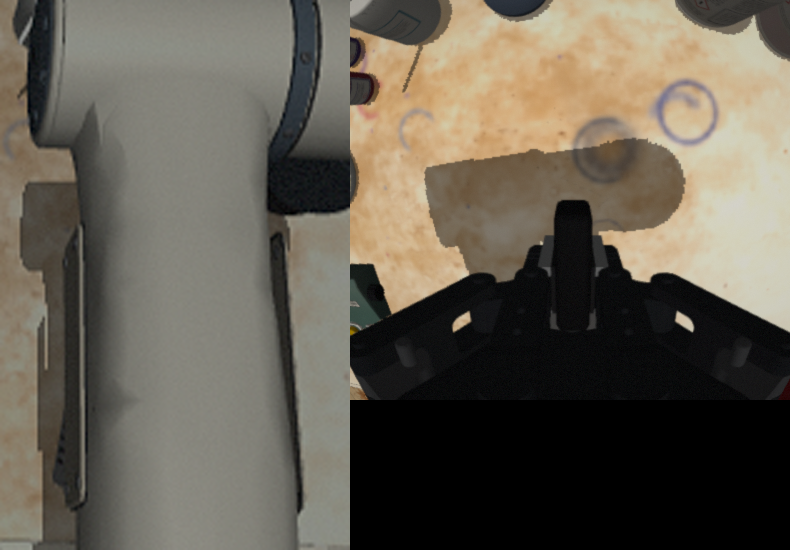

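The wrist view shows the handle held straight along the tool, from (573,200) to (572,330). The top view is covered by the arm. Now I lower behind the shroud, at cf y of about +26 mm.

To row units: 0.116 m / 0.75 = 0.1547, -0.018 m / 0.75 = -0.024.

```bash
echo '[[0,-0.024,0.0667,0,0,0],[0,-0.024,0.1333,0,0,0],[0,-0.024,0.1547,0,0,0],[0,-0.024,0.1547,0,0,0],[-0.0133,-0.024,0.1547,0,0,0],[-0.0267,-0.024,0.1547,0,0,0],[-0.04,-0.024,0.1547,0,0,0],[-0.04,-0.024,0.1547,0,0,0]]' > next.json && python3 nudge.py next.json
python3 - <<'E'
from h import *
cv2.imwrite("pics/s3.png",optics.capture("scene")[:,:,::-1])
im=cv2.imread("pics/s3.png"); cv2.imwrite("pics/s3c.png",cv2.resize(im[200:380,330:530],None,fx=3,fy=3,interpolation=cv2.INTER_CUBIC))
E
```

```text
clock: 6.8
ee_pos: [0.5914, -0.1511, 0.0477]
orientation: [-0.0, 0.998, -0.069, 0.0]
wrist_force: [-0.0, 0.6, -0.5]
grip_width: 0.16
grip_force: 107.5
```

View pics/s3c.png

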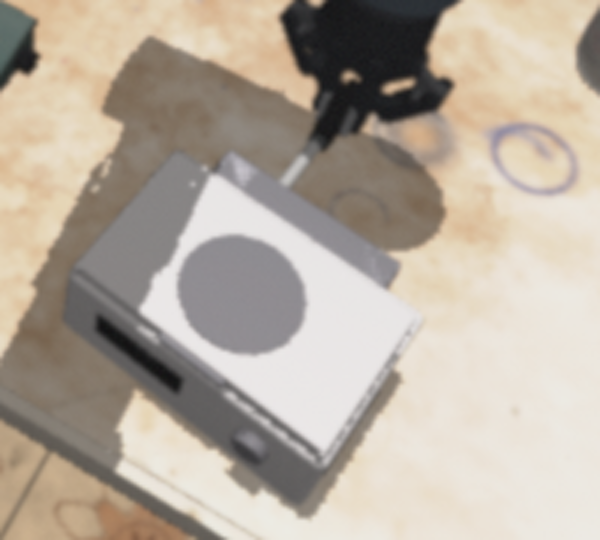

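The scene view shows the rod passing under the shroud at (285,185), left of the middle, with no contact. Next I move in to touch.

To row units: -0.012 m / 0.75 = -0.016, -0.006 m / 0.75 = -0.008.

```bash
echo '[[-0.008,0,0,0,0,0],[-0.016,0,0,0,0,0],[-0.016,0,0,0,0,0]]' > next.json && python3 nudge.py next.json; for i in 1 ; do echo '[[-0.0027,0,0,0,0,0],[-0.0027,0,0,0,0,0]]' > next.json && python3 nudge.py next.json;echo '[[-0.0027,0,0,0,0,0],[-0.0027,0,0,0,0,0]]' > next.json && python3 nudge.py next.json; done
```

```text
clock: 7.22
ee_pos: [0.5796, -0.1494, 0.0469]
orientation: [-0.0, 0.998, -0.069, -0.0]
wrist_force: [-0.4, 0.5, -0.6]
grip_width: 0.16
grip_force: 107.5
clock: 7.48
ee_pos: [0.5781, -0.1492, 0.0469]
orientation: [-0.0, 0.998, -0.069, -0.0]
wrist_force: [0.4, -0.2, -0.3]
grip_width: 0.167
grip_force: 107.5
clock: 7.72
ee_pos: [0.5774, -0.149, 0.0475]
orientation: [0.0, 0.998, -0.069, 0.001]
wrist_force: [2.9, -1.2, -1.7]
grip_width: 0.163
grip_force: 107.5
```

To row units: -0.002 m / 0.75 = -0.0027.

```bash
echo '[[-0.0027,0,0,0,0,0],[-0.0027,0,0,0,0,0]]' > next.json && python3 nudge.py next.json; echo '[[0,0.0027,0,0,0,0],[0,0.0053,0,0,0,0]]' > next.json && python3 nudge.py next.json; echo '[[0,0.0027,0,0,0,0],[0,0.0053,0,0,0,0]]' > next.json && python3 nudge.py next.json
```

```text
clock: 7.98
ee_pos: [0.5772, -0.1489, 0.0481]
orientation: [0.0, 0.998, -0.068, 0.003]
wrist_force: [7.8, -1.8, -2.4]
grip_width: 0.168
grip_force: 107.3
clock: 8.22
ee_pos: [0.5769, -0.1516, 0.048]
orientation: [-0.001, 0.998, -0.069, 0.004]
wrist_force: [7.7, 3.3, -1.2]
grip_width: 0.164
grip_force: 107.7
clock: 8.48
ee_pos: [0.5763, -0.1555, 0.048]
orientation: [-0.001, 0.998, -0.069, 0.003]
wrist_force: [7.5, 3.8, -1.0]
grip_width: 0.165
grip_force: 107.8
```

To row units: 0.004 m / 0.75 = 0.0053, 0.002 m / 0.75 = 0.0027.

```bash
echo '[[0,0.0027,0,0,0,0],[0,0.0053,0,0,0,0]]' > next.json && python3 nudge.py next.json|grep -E 'ee|wr'; echo '[[0,0.0027,0,0,0,0],[0,0.0053,0,0,0,0]]' > next.json && python3 nudge.py next.json|grep -E 'ee|wr'; echo '[[0,0.0027,0,0,0,0],[0,0.0053,0,0,0,0]]' > next.json && python3 nudge.py next.json|grep -E 'ee|wr'
```

```text
ee_pos: [0.5756, -0.1595, 0.048]
wrist_force: [6.7, 3.8, -1.2]
ee_pos: [0.575, -0.1635, 0.048]
wrist_force: [7.3, 3.3, -0.2]
ee_pos: [0.5743, -0.1675, 0.0479]
wrist_force: [7.8, 3.8, -0.0]
```

To row units: 0.004 m / 0.75 = 0.0053, 0.002 m / 0.75 = 0.0027.

```bash
echo '[[0,0.0027,0,0,0,0],[0,0.0053,0,0,0,0]]' > next.json && python3 nudge.py next.json|grep -E 'ee|wr'; echo '[[0,0.0027,0,0,0,0],[0,0.0053,0,0,0,0]]' > next.json && python3 nudge.py next.json|grep -E 'ee|wr'
```

```text
ee_pos: [0.5737, -0.1715, 0.0479]
wrist_force: [6.9, 3.5, -0.3]
ee_pos: [0.573, -0.1755, 0.0479]
wrist_force: [6.3, 2.9, -1.1]
```

To row units: 0.004 m / 0.75 = 0.0053, 0.002 m / 0.75 = 0.0027.

```bash
echo '[[0,0.0027,0,0,0,0],[0,0.0053,0,0,0,0]]' > next.json && python3 nudge.py next.json|grep -E 'ee|wr'; echo '[[0,0.0027,0,0,0,0],[0,0.0053,0,0,0,0]]' > next.json && python3 nudge.py next.json|grep -E 'ee|wr'
```

```text
ee_pos: [0.5707, -0.1804, 0.0475]
wrist_force: [1.4, -0.4, 0.1]
ee_pos: [0.568, -0.1843, 0.0464]
wrist_force: [0.1, 0.3, -0.9]
```

To row units: 0.004 m / 0.75 = 0.0053, 0.002 m / 0.75 = 0.0027.

```bash
echo '[[0,0.0027,0,0,0,0],[0,0.0053,0,0,0,0]]' > next.json && python3 nudge.py next.json|grep -E 'ee|wr'
```

```text
ee_pos: [0.5682, -0.1884, 0.0467]
wrist_force: [1.1, 1.2, -0.4]
```

The rod dropped into the slot near y = -0.185. I back off 3 mm sideways and push in.

To row units: -0.006 m / 0.75 = -0.008, -0.003 m / 0.75 = -0.004.

```bash
echo '[[0,-0.004,0,0,0,0],[-0.004,-0.004,0,0,0,0],[-0.008,-0.004,0,0,0,0],[-0.008,-0.004,0,0,0,0]]' > next.json && python3 nudge.py next.json|grep -E 'cl|ee|wr'; echo '[[-0.004,0,0,0,0,0],[-0.008,0,0,0,0,0],[-0.008,0,0,0,0,0]]' > next.json && python3 nudge.py next.json|grep -E 'ee|wr'
```

```text
clock: 10.98
ee_pos: [0.5635, -0.1844, 0.0472]
wrist_force: [2.5, -0.6, -1.1]
ee_pos: [0.558, -0.1836, 0.0474]
wrist_force: [5.9, -0.3, -1.3]
```

To row units: -0.006 m / 0.75 = -0.008, -0.003 m / 0.75 = -0.004.

```bash
echo '[[-0.004,0,0,0,0,0],[-0.008,0,0,0,0,0],[-0.008,0,0,0,0,0],[-0.008,0,0,0,0,0]]' > next.json && python3 nudge.py next.json|grep -E 'ee|wr'
python3 - <<'E'
from h import *
cv2.imwrite("pics/s4.png",optics.capture("scene")[:,:,::-1])
im=cv2.imread("pics/s4.png"); cv2.imwrite("pics/s4c.png",cv2.resize(im[200:380,330:530],None,fx=3,fy=3,interpolation=cv2.INTER_CUBIC))
E
```

```text
ee_pos: [0.5526, -0.1828, 0.0475]
wrist_force: [6.6, 0.1, -1.7]
```

View pics/s4c.png

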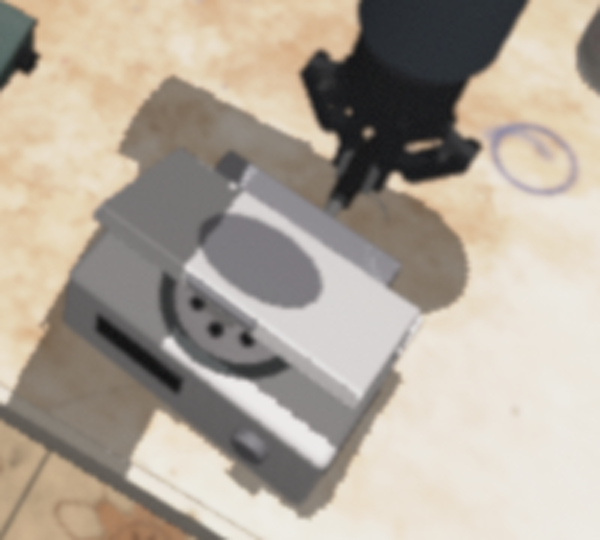

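The lid has sprung open. Now I draw the rod out, raise it and return to the tray.

To row units: -0.136 m / 0.75 = -0.1813, -0.05 m / 0.75 = -0.0667.

```bash
echo '[[0.0267,0,0,0,0,0],[0.06,0,0,0,0,0],[0.0933,0,0,0,0,0],[0.0933,0,0,0,0,0],[0.0933,0,-0.0667,0,0,0],[0.0933,0,-0.1333,0,0,0],[0.0933,0,-0.1813,0,0,0],[0.0933,0,-0.1813,0,0,0]]' > next.json && python3 nudge.py next.json|grep -E 'ee|wr'
echo '[[0,-0.08,0,0,0,0],[-0.0133,-0.16,0,0,0,0],[-0.04,-0.24,0,0,0,0],[-0.0667,-0.3133,0,0,0,-0.0159],[-0.1,-0.3867,0,0,0,-0.0318],[-0.1333,-0.46,0,0,0,-0.0477],[-0.1733,-0.5267,0,0,0,-0.0567],[-0.2133,-0.5933,0,0,0,-0.0567]]' > next.json && python3 nudge.py next.json|grep -E 'ee|wr'
echo '[[-0.0267,-0.0667,0,0,0,0],[-0.04,-0.12,0,0,0,0],[-0.04,-0.12,0,0,0,0],[-0.04,-0.12,0,0,0,0]]' > next.json && python3 nudge.py next.json
python3 - <<'E'
from h import *
s=bot.read_state(); print(s["ee_pos"],rot(s["orientation"]).as_matrix()[:,0])
E
```

```text
ee_pos: [0.6207, -0.1928, 0.1865]
wrist_force: [0.1, -0.3, -1.6]
ee_pos: [0.5207, 0.2708, 0.1814]
wrist_force: [0.9, 0.4, -0.5]
clock: 14.4
ee_pos: [0.4888, 0.358, 0.1818]
orientation: [0.001, 1.0, 0.02, -0.001]
wrist_force: [-0.5, 0.3, -0.6]
grip_width: 0.164
grip_force: 107.9
[0.48876196 0.35795179 0.18181663] [ 0.9991815   0.04039223 -0.0021899 ]
```

To row units: 0.176 m / 0.75 = 0.2347, -0.009 m / 0.75 = -0.012.

```bash
echo '[[0.008,-0.012,0.0667,0,0,0],[0.008,-0.012,0.1333,0,0,0],[0.008,-0.012,0.1867,0,0,0],[0.008,-0.012,0.2133,0,0,0],[0.008,-0.012,0.2267,0,0,0],[0.008,-0.012,0.2347,0,0,0],[0.008,-0.012,0.2347,0,0,0],[0.008,-0.012,0.2347,0,0,0]]' > next.json && python3 nudge.py next.json
echo '[[0,0,0.0013,0,0,0],[0,0,0.0027,0,0,0],[0,0,0.0027,0,0,0]]' > next.json && python3 nudge.py next.json
```

```text
clock: 15.4
ee_pos: [0.4957, 0.3687, 0.0079]
orientation: [-0.001, 1.0, 0.02, 0.001]
wrist_force: [0.2, 0.3, -1.0]
grip_width: 0.163
grip_force: 107.9
clock: 15.78
ee_pos: [0.4952, 0.3683, 0.0049]
orientation: [0.0, 1.0, 0.02, -0.0]
wrist_force: [0.7, -0.5, -0.5]
grip_width: 0.165
grip_force: 107.9
```

To row units: 0.002 m / 0.75 = 0.0027, 0.001 m / 0.75 = 0.0013.

```bash
echo '[[0,0,0.0013,0,0,0],[0,0,0.0027,0,0,0],[0,0,0.0027,0,0,0]]' > next.json && python3 nudge.py next.json
```

```text
clock: 16.15
ee_pos: [0.4953, 0.3683, 0.0037]
orientation: [-0.0, 1.0, 0.02, 0.0]
wrist_force: [-1.7, -1.0, 5.1]
grip_width: 0.162
grip_force: 109.0
```

Contact with the floor at 5 N. I release and retreat.

To row units: -0.15 m / 0.75 = -0.2, -0.11 m / 0.75 = -0.1467.

```bash
echo '[[0,0,0,0,0,0],[0,0,0,0,0,0],[0,0,0,0,0,0],[0,0,-0.0267,0,0,0],[0,0,-0.08,0,0,0],[0,0,-0.1467,0,0,0],[0,0,-0.2,0,0,0],[0,0,-0.2,0,0,0]]' > next.json && python3 nudge.py next.json 0.45
echo '[[-0.08,-0.04,0,0,0,0],[-0.16,-0.08,0,0,0,0],[-0.2133,-0.1067,0,0,0,0],[-0.2133,-0.1067,0,0,0,0],[-0.2133,-0.1067,0,0,0,0]]' > next.json && python3 nudge.py next.json
python3 - <<'E'
from h import *
for n in("scene","top"): cv2.imwrite(f"pics/{n}5.png",optics.capture(n)[:,:,::-1])
a=cv2.imread("pics/top5.png")[90:310,170:490]; b=cv2.imread("pics/scene5.png")[130:370,170:490]
f=lambda i:cv2.resize(i,None,fx=1.2,fy=1.2)
a=cv2.copyMakeBorder(a,0,20,0,0,cv2.BORDER_CONSTANT); cv2.imwrite("pics/e.png",np.hstack([f(a),f(b)]))
E
```

```text
clock: 17.15
ee_pos: [0.497, 0.3697, 0.1571]
orientation: [-0.003, 1.0, 0.02, 0.003]
wrist_force: [-0.6, 0.7, 0.3]
grip_width: 0.448
grip_force: 0.0
clock: 17.77
ee_pos: [0.332, 0.4416, 0.1524]
orientation: [0.0, 1.0, 0.02, -0.0]
wrist_force: [0.5, -0.4, 0.2]
grip_width: 0.449
grip_force: 0.0
```

View pics/e.png

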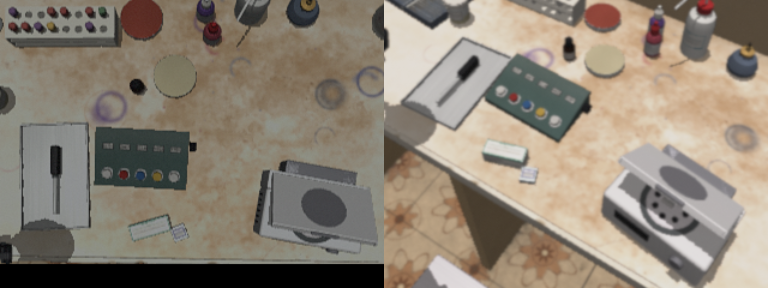

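The rod lies in the tray at about (56,180), the lid is open, and the dish and bottle are where they were.

```bash
python3 -c "
from workcell import bot, optics, job
print(job.job_done())"
```

```text
the job is handed in; nothing more can be done
None
```

The job is handed in at about 18 s of robot time, verdict not shown: the slot was found by feel, the lid sprang open, and the last pictures show the rod lying in the tray with the petri dish and bottle where they were.

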